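Close and hold the sample press

ROBOT

A 7-joint arm with a two-finger parallel gripper is mounted at the origin on the work surface. World frame = base frame: x ahead of the robot, y to its left, z up, the work surface at z = 0. Lengths are in m, angles in degrees, forces in N, time in s.
With the tool pointing down it reaches from about 0.35 to 0.9 m from the base axis. Payload 8.1 kg.
Tool frame: the origin (TCP) lies midway between the tips of the shut fingers; the grasp point (between the pads) lies 19 mm behind it; x points along the fingers, y is the direction in which the jaws open and shut, and the axes are right-handed (so a half turn about x gives the same grasp; the last joint's range is limited). The gripper opens to 92 mm and grips with 3 to 60 N. Pads are 19 mm wide; open, the fingers measure 130 mm over their backs; the gripper's body (75 mm by 190 mm) begins 47 mm behind the grasp point.
Start: joints at [-72.628, 24.895, 1.432, 90.138, -0.665, 64.973, -4.303], TCP at [0.247, 0.574, 0.227] pointing down, gripper open.
Joint ranges: [-149.89, 149.89], [-25.12, 119.58], [-72.63, 75.52], [4.76, 147.25], [-75.54, 255.54], [6.69, 114.76], [-157.13, 157.13]. Speed limits (degrees/s): [127.2, 127.2, 172.46, 172.46, 180, 180, 180].

INTERFACE

Orientations are given as [roll, pitch, yaw] about the fixed x, y, z axes, in that order (R = Rz(yaw) Ry(pitch) Rx(roll)).
In Python, from workcell import arm, imaging, workorder gives the robot as it stands.
- The arm moves only by the shell command python3 -m crank 'ROWS'. ROWS is JSON, a list of rows, each an object with "slide": the shift along the tool's x, y, z in cm, a list of three; "turn": the turn, a rotation vector about the tool's x, y, z in rad, a list of three; "hand": the finger opening in cm, from 0 to 9.18. A call has 1 to 10 rows; each row shifts and turns the pose as measured when the row begins, along the tool's axes as they then stand; what a row does not reach is not made up. A row lasts 1/12 s, in which the tool goes at most 41.7 mm and 7.16 degrees, less where a joint would pass 70% of its speed; a pose out of reach is approached as far as the arm can. A call is refused whole if a number of a shift passes 4.17 or a number of a turn 0.125, either way. A call with a gripper value outside its range is refused whole. The fingers move at their own pace and stop on an object; the grip force is fixed at half the most. Time passes only in rows, so rows that do not move let the fingers close. It gives the time, the measured TCP pose, the force and the opening at its end, in the units of the state.
- arm.get_state(): the state, without advancing time (a new reading comes with each control period).
- imaging.get_image(name): name is "side" or "top"; returns (picture, depth): 480x640x3 uint8, red, green, blue; 480x640 float32, m along the optical axis (not along the pixel's ray), 0 where there is no reading.
- imaging.camera_info(name): a dict with "mtx" (3x3 intrinsics, pixels), "D" ([k1, k2, p1, p2, k3] as OpenCV has them; the pictures are not rectified), "rvec" (rotation vector, rad) and "tvec" (3), from world to camera coordinates, as OpenCV has them. Camera axes: x right, y down, z forward; pixel columns grow to the right and rows downward; lengths in m; the calibration is good to about 2 mm. A picture is of the moment at which its call begins. camera_info takes no time and is no camera call.
- workorder.job_done(): hands the job in, once; it reports no verdict.
The state is a dict: "time_s": time; "joint_positions": joint angles; "joint_velocities": joint speeds; "joint_efforts": joint torques, N m; "tcp_pos": TCP position; "ee_rot": TCP orientation; "contact_force": force on the tool from outside, world axes, zero at the start; "wrist_torque": the same for the moment, N m; "finger_gap": finger opening in m.
Only numpy, scipy, OpenCV 4.12 (cv2) and the standard library are available. Lean on these libraries where they do the work, as an engineer would, in place of code of your own. Each camera call takes 0.05 s, during which the arm holds its last target. There are 200 camera calls.

TASK

Assemble the white sample press: first set the round steel strainer by its bar into the round recess of the press base and let go of it, lying flat on the seal with the bar upwards. Then fit the press cover over the base's two dowels (thick dowel in the large hole, thin dowel in the small one) and press it down firmly against the sprung seal until the two halves meet face to face. Finish while still holding the press pressed shut with the gripper, and leave everything else on the table where it is.

Things in the scene. Friction and masses are not known exactly. Their poses are not given: they have to be found in the camera images.
- base: Lower half of the press, fixed: white block 120 (x) x 70 (y) x 30 mm high, on a thin dark foot 150 x 86 mm. Origin: centre of its underside, on the table; z up. In its flat top: a round recess 50 mm wide with 2 mm chamfer. Two steel dowels stand 24 mm above the top on its x axis, at +46 mm (thick) and -46 mm (thin). Place varies (left, middle or right), yaw within 0.5 rad of world x.
- recess (a point): Centre of the top of the rubber seal plate when unloaded, on the base's centre line, 22 mm above the table, 8 mm below the base's top; the strainer's underside rests here (this point stays with the base).
- thick_dowel (a point): Root of the thick dowel (12 mm diameter) on its axis, at the base's top face, 30 mm above the table, 46 mm from the centre at the base's +x end. The upper 10 mm of the dowel taper, by 3.5 mm in radius.
- thin_dowel (a point): Root of the thin dowel (8 mm diameter), likewise, at the base's -x end. Same height and taper.
- seal (a joint): Travel of the sprung rubber seal plate in the recess, in m: 0 up, grows downwards, stop at 0.006. The spring pushes up with 5 N at 0, 11 N at 0.004. A seated strainer's rim stands 4 mm above the base's top and the cover bears on it, so the halves meet at 0.004; the cover's weight alone does not close it: push with some 8 to 9 N more. Any further push goes into the faces.
- cover: Upper half of the press, loose, 200-300 g, white: flange 120 (x) x 70 (y) x 12 mm with two through holes on its x axis, seen from above; on it a hollow hub 56 x 56 mm up to z = 28 mm and on that a grip rib. Origin: centre of the underside; z up. Stands right way up, yaw within 0.5 rad of world x. Seated: its origin 30 mm above the base's origin, x axes equal.
- rib (a point): Point in the cover's grip rib, on the cover's z axis, 48 mm above its underside. The rib is 54 mm along x, 16 mm thick in y, from z = 28 to 57 mm. Fingertips can rest on the hub beside it (z = 28 mm) to push down.
- large_hole (a point): Centre of the large hole (14 mm, for the thick dowel) at the cover's underside, 46 mm from its centre towards +x; 2 mm chamfer. Between the holes the underside has a 39 mm opening that clears the strainer's bar.
- small_hole (a point): Centre of the small hole (10 mm, for the thin dowel) at the cover's underside, 46 mm from its centre towards -x; 2 mm chamfer.
- strainer: Loose round steel strainer disc, 46 mm diameter, 12 mm thick, 64-96 g, lower edge chamfered, dark dots on top, an upright grip bar across its middle. Origin: centre of the underside; z up, x along the bar. Lies bar up, yaw within 0.5 rad of world x. Any yaw will do in the recess; fingers closing across the base's dowel line stay clear of the dowels.
- bar (a point): Centre of the strainer's grip bar, 21 mm above its underside; the bar is 26 mm along x, 10 mm thick in y, from z = 12 to 30 mm.
- dropper: Bystander: small white dropper bottle, 22 mm diameter, 55 mm tall; origin under its centre. To be left alone.
- cucumber: Bystander: upright cucumber stub, 32 mm diameter, 45 mm tall; origin under its centre. To be left alone.
- cups: Bystander: clear plastic sample cup, 60 mm wide, 70 mm tall; origin under its centre. To be left alone.
- marker: Bystander: black marker pen lying flat, 135 mm long along its x, 14 mm thick; origin under its centre. To be left alone.
- tomato: Bystander: tomato, 68 mm wide, 50 mm tall; origin under its centre. To be left alone.
- kit: Bystander: white test-kit carton, 100 (x) x 140 (y) x 60 mm; origin under its centre. To be left alone.
- dish: Bystander: shallow glass dish, 84 mm wide, 16 mm tall; origin under its centre. To be left alone.
Things that resemble listed ones, but are neither listed nor needed, are in the scene too. What is shaped like the base but yellow is not meant.

How it is judged (in metres and radians):
On the way, in this order (a step that is already met when the one before it is completed fails the run):
1. the strainer lies flat in the recess on the seal, let go (horizontal distance between strainer and base below 0.004 m and angle between strainer's own z axis and vertical below 0.1 rad and z of strainer in the frame of base between 0.014 and 0.0245 m and contact force between the fingers and strainer below 0.1 N and linear speed of strainer below 0.02 m/s), for 0.2 s.
2. the cover sits on both dowels and is pressed down until the halves meet (horizontal distance between strainer and base below 0.004 m and angle between strainer's own z axis and vertical below 0.1 rad and z of strainer in the frame of base between 0.014 and 0.0195 m and distance between large_hole and thick_dowel below 0.003 m and distance between small_hole and thin_dowel below 0.003 m and z of cover in the frame of base below 0.031 m and angle between the z axis of cover and the z axis of base, either way round below 0.03 rad and value of joint seal above 0.003 m and contact force between cover and strainer above 7 N and contact force between the fingers and cover above 2 N), for 0.3 s.
At the end, for the whole second after the job is handed in: Strainer flat in the recess, within 4 mm of centre; cover holes within 3 mm of their dowel roots, cover under 1 mm from the base and parallel within 0.03 rad; seal pressed over 3 mm; cover bearing on the strainer with over 7 N, fingers still bearing on the cover with over 2 N (all of step 2); the arm keeps its last pose, push and grip.
It fails at once if a bystander is moved more than 30 mm or tipped over (distance of any of dropper, cucumber, cups, marker, tomato, kit, dish from where it was at the start of the episode above 0.03 m or angle between any of dropper, cucumber, cups, marker, tomato, kit, dish's own z axis and vertical above 0.5 rad).
It also fails if it takes over 72 s, if anything falls off the work surface, if the arm or the gripper's body presses on something with over 40 N, if the wrist force passes 120 N, or if a joint passes its speed limit or range.

## Working session

There is one attempt and no reset: what is moved stays moved. The work goes in short steps, Python scripts to look and compute and a shell command to move; the robot and the scene stay as the last step left them, time stands still between calls to the robot, and variables do not carry over. Pictures are saved under pics/ and viewed, about 8 in all and at most 12, crops included, and the job is handed in when it is done.

```bash
mkdir -p pics; cat > h.py <<'E'
import numpy as np, cv2
from workcell import arm, imaging, workorder
from scipy.spatial.transform import Rotation as R
def grab(n,tag):
    im,d=imaging.get_image(n); np.savez(f'{tag}.npz',im=im,d=d); cv2.imwrite(f'pics/{tag}.png',im[:,:,::-1]); return im,d
def world(n,d):
    c=imaging.camera_info(n); K=np.array(c['mtx']);D=np.array(c['D'])
    v,u=np.mgrid[:480,:640]; p=cv2.undistortPoints(np.stack([u,v],-1).reshape(-1,1,2).astype(float),K,D).reshape(480,640,2)
    P=np.dstack([p,np.ones((480,640))])*d[...,None]
    M=cv2.Rodrigues(np.array(c['rvec'],float))[0]
    return (P-np.array(c['tvec']).ravel())@M
def pix(n,pts):
    c=imaging.camera_info(n)
    return cv2.projectPoints(np.array(pts,float).reshape(-1,1,3),np.array(c['rvec'],float),np.array(c['tvec'],float),np.array(c['mtx']),np.array(c['D']))[0].reshape(-1,2)
E
python3 - <<'E'
from h import *
for n in ['top','side']:
    im,d=grab(n,n+'0'); 
    c=imaging.camera_info(n); M=cv2.Rodrigues(np.array(c['rvec'],float))[0]; print(n,-M.T@np.array(c['tvec']).ravel(),M[2],c['mtx'])
print(arm.get_state())
E
```

```text
top [ 0.44313513 -0.00127228  1.16407613] [ 0.09785866  0.00621187 -0.99518094] [[527.18431864   0.         311.40379814]
 [  0.         527.18431864 243.97824522]
 [  0.           0.           1.        ]]
side [-0.0144024  -0.70545289  0.68546105] [ 0.51575666  0.6432496  -0.56588428] [[487.79512693   0.         325.83710698]
 [  0.         487.79512693 243.00157283]
 [  0.           0.           1.        ]]
{'time_s': 0.1, 'joint_positions': array([-72.62840818,  24.93165027,   1.43171716,  90.1841776 ,
        -0.6653669 ,  64.97431649,  -4.3026194 ]), 'joint_velocities': array([ 0.00994432, -0.06911099,  0.01317198, -0.11477117, -0.02076237,
        0.00533072,  0.01225063]), 'joint_efforts': array([ 3.30905990e-03, -6.69126892e+01,  9.87751409e-01, -3.15149868e+01,
       -6.06679218e-02,  3.73265496e-02,  4.19761591e-05]), 'tcp_pos': array([0.24658489, 0.57379107, 0.22603045]), 'ee_rot': array([ -85.01551929,   89.91817693, -108.2704141 ]), 'contact_force': array([-0.33881806,  0.23289045,  0.43882731]), 'wrist_torque': array([-0.01673579,  0.03897059,  0.04624237]), 'finger_gap': 0.09196544137724916}
```

View pics/top0.png

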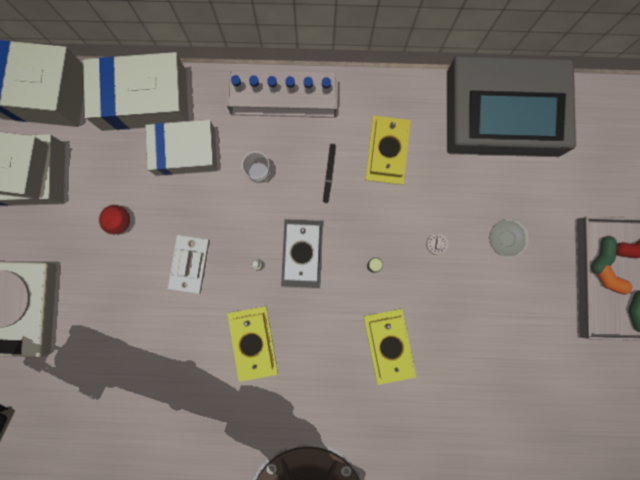

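View pics/side0.png

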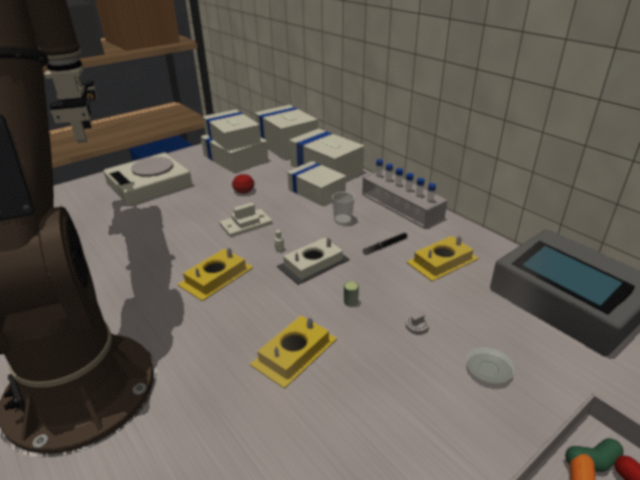

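The only white base is at (302,253), with its dark foot; the yellow ones at (389,149), (251,345) and (391,347) are decoys. The cover is at (188,263) and the strainer at (437,243). The dropper (257,265) and cucumber (375,265) stand close to the base. I'll confirm these in one enlarged crop and measure them.

```bash
cat > m.py <<'E'
from h import *
def blob(W,cx,cy,r,z0,z1):
    m=(np.hypot(W[...,0]-cx,W[...,1]-cy)<r)&(W[...,2]>z0)&(W[...,2]<z1); return W[m]
def rect(P):
    q=(P[:,:2]*1000).astype(np.float32); (c,s,a)=cv2.minAreaRect(q)
    return np.round(c,1),np.round(s,1),round(a,1),'med',np.round(np.median(P,0)*1000,1),'mean',np.round(P.mean(0)*1000,1),len(P)
E
python3 - <<'E'
from m import *
z=np.load('top0.npz');im,d=z['im'],z['d'];W=world('top',d)
for n,(u,v) in dict(base=(302,253),cover=(188,263),str=(437,243)).items(): print(n,W[v,u],W[v-50,u])
def go(n,u,v,r,z0,z1): 
    c=W[v,u]; print(n,z0,z1,*rect(blob(W,c[0],c[1],r,z0,z1)))
go('base top',302,253,.085,.026,.034);go('dowels',302,253,.085,.038,.06)
go('cover flange',188,263,.085,.006,.018);go('hub',188,263,.085,.022,.034);go('rib',188,263,.085,.045,.07)
go('str disc',437,243,.04,.007,.017);go('bar',437,243,.04,.022,.04)
c=[im[v-40:v+40,u-45:u+45] for u,v in((302,253),(188,263),(437,243))]
cv2.imwrite('pics/crop.png',cv2.resize(np.hstack(c),(800,237),interpolation=cv2.INTER_CUBIC)[:,:,::-1])
E
```

```text
base [0.53533113 0.02580289 0.02050586] [6.49047816e-01 2.94389116e-02 3.27849300e-04]
cover [0.5058023  0.26802479 0.04217187] [6.19975558e-01 2.83649179e-01 1.49640465e-04]
str [ 0.56382734 -0.26559641  0.0302003 ] [ 0.67988757 -0.27257482 -0.00099715]
base top 0.026 0.034 [537.7  26.6] [ 70.  120.2] 88.8 med [534.5  26.8  29.5] mean [536.7  26.6  29.5] 1246
dowels 0.038 0.06 [538.8  25.3] [100.6  10.7] 0.3 med [580.3  26.4  47.2] mean [554.   26.2  47.4] 38
cover flange 0.006 0.018 [499.9 274.2] [101.1 133.4] 82.6 med [499.8 272.6  11.5] mean [505.5 273.6  11.5] 1036
hub 0.022 0.034 [506.7 276. ] [57.1 55.8] 83.4 med [505.9 265.5  27.4] mean [506.  272.6  27.5] 429
rib 0.045 0.07 [506.8 276.1] [17.3 53.8] 82.8 med [506.9 274.3  55.6] mean [506.8 275.   55.2] 221
str disc 0.007 0.017 [ 565.9 -270.5] [45.7 45.3] 65.7 med [ 565.  -266.8   11.7] mean [ 565.1 -269.4   11.7] 273
bar 0.022 0.04 [ 565.3 -270.4] [11.  24.7] 86.3 med [ 564.3 -269.9   29.1] mean [ 565.3 -269.8   28.8] 65
```

View pics/crop.png

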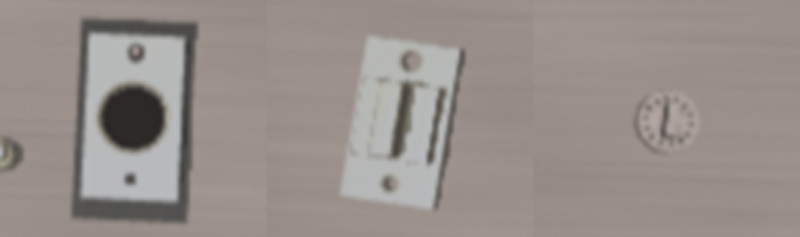

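All three match the stated sizes: base top 70x120 mm at z 29.5 mm, rib 17x54 mm, disc 46 mm. The only matching white base, cover and strainer are the ones I picked. Next I'll write a planner helper.

```bash
cat > p.py <<'E'
from h import *
import sys
# usage: p.py x y z(mm, TCP) yaw(deg of thing's x axis; jaws across it)
def plan(x,y,z,yaw):
    s=arm.get_state(); M=R.from_euler('xyz',s['ee_rot'],degrees=True); p=np.array(s['tcp_pos'])
    best=None
    for k in (0,180):
        a=np.radians(yaw+90+k); X=np.array([0,0,-1.]);Y=np.array([np.cos(a),np.sin(a),0])
        T=R.from_matrix(np.stack([X,Y,np.cross(X,Y)],1)); rv=(M.inv()*T).as_rotvec()
        if best is None or np.linalg.norm(rv)<np.linalg.norm(best[1]): best=(T,rv)
    T,rv=best; dw=np.array([x,y,z])/1000-p
    print('t',round(s['time_s'],2),'tcp mm',np.round(p*1000,1),'gap',round(s['finger_gap']*1000,1),'F',np.round(s['contact_force'],1))
    print('turn tool rad',np.round(rv,3),'slide now-axes cm',np.round(M.inv().apply(dw)*100,2),'goal-axes cm',np.round(T.inv().apply(dw)*100,2))
    print('tool y,z in world',np.round(M.as_matrix()[:,1:].T,3).tolist(), 'J7',round(s['joint_positions'][6],1))
if __name__=='__main__': plan(*map(float,sys.argv[1:5]))
E
python3 p.py 565.5 -270.4 120 -3.7
```

```text
t 0.1 tcp mm [246.6 573.8 226. ] gap 92.0 F [-0.3  0.2  0.4]
turn tool rad [-0.341 -0.     0.001] slide now-axes cm [ 10.7  -64.95  62.63] goal-axes cm [ 10.6  -82.19  37.27]
tool y,z in world [[0.395, 0.919, -0.001], [0.919, -0.395, 0.0]] J7 -4.3
```

```bash
python3 -m crank '[{"slide":[0,-1,1],"turn":[-0.114,0,0],"hand":6},{"slide":[0,-2,2],"turn":[-0.114,0,0],"hand":6},{"slide":[0,-3,2],"turn":[-0.114,0,0],"hand":6},{"slide":[0,-3.6,1.7],"turn":[0,0,0],"hand":6},{"slide":[0,-3.6,1.7],"turn":[0,0,0],"hand":6},{"slide":[0,-3.6,1.7],"turn":[0,0,0],"hand":6},{"slide":[0,-3.6,1.7],"turn":[0,0,0],"hand":6},{"slide":[0,-3.6,1.7],"turn":[0,0,0],"hand":6},{"slide":[0,-3.6,1.7],"turn":[0,0,0],"hand":6},{"slide":[0,-3.6,1.7],"turn":[0,0,0],"hand":6}]'; python3 p.py 565.5 -270.4 120 -3.7
```

```text
time_s: 0.93
tcp_pos: [0.3846, 0.2397, 0.221]
ee_rot: [-155.9, 89.6, -157.6]
contact_force: [1.1, 0.3, 0.1]
finger_gap: 0.0598
t 0.93 tcp mm [384.6 239.7 221. ] gap 59.8 F [1.1 0.3 0.1]
turn tool rad [ 0.035 -0.007  0.003] slide now-axes cm [ 10.12 -50.42  19.67] goal-axes cm [ 10.1  -49.74  21.34]
tool y,z in world [[0.03, 1.0, -0.003], [1.0, -0.03, -0.007]] J7 50.7
```

```bash
python3 -m crank '[{"slide":[0,-4,1.5],"turn":[0.035,0,0],"hand":6},{"slide":[0,-4.1,1.7],"turn":[0,0,0],"hand":6},{"slide":[0,-4.1,1.7],"turn":[0,0,0],"hand":6},{"slide":[0,-4.1,1.7],"turn":[0,0,0],"hand":6},{"slide":[0,-4.1,1.7],"turn":[0,0,0],"hand":6},{"slide":[0,-4.1,1.7],"turn":[0,0,0],"hand":6},{"slide":[0,-4.1,1.7],"turn":[0,0,0],"hand":6},{"slide":[0.5,-4.1,1.7],"turn":[0,0,0],"hand":6},{"slide":[1,-4.1,1.7],"turn":[0,0,0],"hand":6},{"slide":[1,-4.1,1.7],"turn":[0,0,0],"hand":6}]'; python3 p.py 565.5 -270.4 80 -3.7
```

```text
time_s: 1.77
tcp_pos: [0.5136, -0.1545, 0.1998]
ee_rot: [-144.9, 89.8, -148.6]
contact_force: [0.7, 0.7, -0.4]
finger_gap: 0.0597
t 1.77 tcp mm [ 513.6 -154.5  199.8] gap 59.7 F [ 0.7  0.7 -0.4]
turn tool rad [-0.001 -0.003  0.002] slide now-axes cm [ 11.99 -11.2    5.97] goal-axes cm [ 11.98 -11.24   5.92]
tool y,z in world [[0.065, 0.998, -0.002], [0.998, -0.065, -0.003]] J7 105.1
```

```bash
python3 -m crank '[{"slide":[2,-2.8,1.5],"turn":[0,0,0],"hand":6},{"slide":[3,-2.8,1.5],"turn":[0,0,0],"hand":6},{"slide":[3,-2.8,1.5],"turn":[0,0,0],"hand":6},{"slide":[3,-2.8,1.5],"turn":[0,0,0],"hand":6},{"slide":[1,0,0],"turn":[0,0,0],"hand":6},{"slide":[0,0,0],"turn":[0,0,0],"hand":4}]'; python3 p.py 565.5 -270.4 14.5 -3.7
```

```text
time_s: 2.27
tcp_pos: [0.5628, -0.2789, 0.0804]
ee_rot: [-115.4, 89.5, -119.7]
contact_force: [0.7, 0.6, 0.6]
finger_gap: 0.0569
t 2.27 tcp mm [ 562.8 -278.9   80.4] gap 56.9 F [0.7 0.6 0.6]
turn tool rad [-0.011 -0.003  0.007] slide now-axes cm [6.59 0.91 0.23] goal-axes cm [6.59 0.87 0.21]
tool y,z in world [[0.076, 0.997, -0.007], [0.997, -0.076, -0.003]] J7 119.4
```

```bash
python3 - <<'E'
from m import *
im,d=grab('top','top1');im2,d2=grab('side','side1');W=world('side',d2)
c=blob(W,.5655,-.2704,.045,.007,.017);b=blob(W,.5655,-.2704,.045,.022,.04);print(*rect(c));print(*rect(b))
a=im[203:283,390:490];b=im2[250:350,360:480]
cv2.imwrite('pics/c1.png',np.hstack([cv2.resize(a,(400,320)),cv2.resize(b,(384,320))])[:,:,::-1])
E
```

```text
[ 561.9 -268.5] [45.1 45.3] 26.1 med [ 557.1 -274.1   11.8] mean [ 558.9 -272.2   11.8] 248
[ 562.8 -268.2] [12.1 26.7] 82.1 med [ 560.9 -269.9   29. ] mean [ 561.5 -269.    28.3] 81
```

View pics/c1.png

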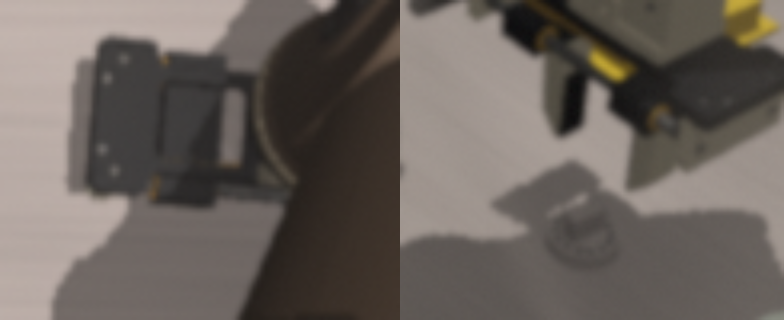

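The strainer lies flat between the open fingers (shadowed disc in the right crop). The side camera gives (562,-268) and the top camera (565.6,-270), so I'll use the mean. Lowering and gripping.

```bash
python3 -m crank '[{"slide":[1.5,1.0,0.1],"turn":[-0.011,0,0.007],"hand":4.5},{"slide":[2,0,0],"turn":[0,0,0],"hand":4.5},{"slide":[1.5,0,0],"turn":[0,0,0],"hand":4.5},{"slide":[0,0,0],"turn":[0,0,0],"hand":4.5}]'; python3 p.py 564 -269.4 14.5 -3.7;  python3 - <<'E'
from m import *
W=world('side',np.load('side0.npz')['d'])
for n,a in dict(base=(.537,.0266,.085,.026,.034),hub=(.507,.276,.06,.022,.034),rib=(.507,.276,.085,.045,.07)).items(): print(n,*rect(blob(W,*a)))
E
```

```text
time_s: 2.7
tcp_pos: [0.5693, -0.2645, 0.0386]
ee_rot: [-2.3, 89.5, -5.6]
contact_force: [-1.0, 0.5, -0.2]
finger_gap: 0.0448
t 2.7 tcp mm [ 569.3 -264.5   38.6] gap 44.8 F [-1.   0.5 -0.2]
turn tool rad [0.006 0.009 0.   ] slide now-axes cm [ 2.4  -0.52 -0.52] goal-axes cm [ 2.41 -0.52 -0.49]
tool y,z in world [[0.058, 0.998, -0.0], [0.998, -0.058, 0.009]] J7 120.6
base [534.   28.1] [ 75.  122.7] 88.8 med [528.2  24.   28.3] mean [530.8  26.1  28.4] 710
hub [501.3 273.7] [55.7 59.9] 77.3 med [499.  265.8  26.3] mean [498.3 265.1  26.7] 187
rib [501.6 275.7] [20.4 54.6] 84.2 med [499.7 273.1  53.4] mean [500.2 274.2  52.3] 129
```

```bash
python3 -m crank '[{"slide":[0.9,-0.5,-0.4],"turn":[0.003,0.009,0],"hand":4.5},{"slide":[0,0,0],"turn":[0,0,0],"hand":4.5},{"slide":[0,0,0],"turn":[0,0,0],"hand":4.5}]'; python3 p.py 565 -270 14.5 -3.7
```

```text
time_s: 2.95
tcp_pos: [0.567, -0.2675, 0.0333]
ee_rot: [-5.2, 89.8, -8.5]
contact_force: [0.5, 0.5, -0.1]
finger_gap: 0.0451
t 2.95 tcp mm [ 567.  -267.5   33.3] gap 45.1 F [ 0.5  0.5 -0.1]
turn tool rad [0.007 0.003 0.   ] slide now-axes cm [ 1.88 -0.26 -0.19] goal-axes cm [ 1.88 -0.26 -0.18]
tool y,z in world [[0.058, 0.998, -0.0], [0.998, -0.058, 0.003]] J7 120.9
```

```bash
python3 -m crank '[{"slide":[0.9,-0.3,-0.2],"turn":[0.005,0.003,0],"hand":4.5},{"slide":[0.8,-0.1,-0.1],"turn":[0,0,0],"hand":4.5},{"slide":[0.4,0,0],"turn":[0,0,0],"hand":4.5},{"slide":[0,0,0],"turn":[0,0,0],"hand":4.5},{"slide":[0,0,0],"turn":[0,0,0],"hand":4.5}]'; python3 p.py 565 -270 14.5 -3.7
```

```text
time_s: 3.37
tcp_pos: [0.5647, -0.2726, 0.0128]
ee_rot: [-22.5, 89.8, -26.2]
contact_force: [-0.2, -0.8, 0.5]
finger_gap: 0.045
t 3.37 tcp mm [ 564.7 -272.6   12.8] gap 45.0 F [-0.2 -0.8  0.5]
turn tool rad [0.001 0.004 0.002] slide now-axes cm [-0.17  0.26  0.02] goal-axes cm [-0.17  0.26  0.02]
tool y,z in world [[0.064, 0.998, -0.002], [0.998, -0.064, 0.004]] J7 121.6
```

```bash
python3 -m crank '[{"slide":[-0.25,0.3,0],"turn":[0,0,0],"hand":4.0},{"slide":[-0.1,0.1,0],"turn":[0,0,0],"hand":3.0},{"slide":[0,0,0],"turn":[0,0,0],"hand":0.5},{"slide":[0,0,0],"turn":[0,0,0],"hand":0.5},{"slide":[0,0,0],"turn":[0,0,0],"hand":0.5},{"slide":[0,0,0],"turn":[0,0,0],"hand":0.5},{"slide":[0,0,0],"turn":[0,0,0],"hand":0.5},{"slide":[0,0,0],"turn":[0,0,0],"hand":0.5}]'; python3 p.py 565 -270 14.5 -3.7
```

```text
time_s: 4.03
tcp_pos: [0.5654, -0.268, 0.0172]
ee_rot: [-19.6, 89.7, -23.2]
contact_force: [-0.4, 0.1, -0.7]
finger_gap: 0.0096
t 4.03 tcp mm [ 565.4 -268.    17.2] gap 9.6 F [-0.4  0.1 -0.7]
turn tool rad [0.001 0.004 0.002] slide now-axes cm [ 0.27 -0.2  -0.03] goal-axes cm [ 0.27 -0.2  -0.03]
tool y,z in world [[0.063, 0.998, -0.002], [0.998, -0.063, 0.004]] J7 121.1
```

Bar gripped (gap 9.6 mm). Lifting and carrying it to above the recess.

```bash
python3 -m crank '[{"slide":[-2,0,0],"turn":[0,0,0],"hand":0.5},{"slide":[-2.5,0,0],"turn":[0,0,0],"hand":0.5},{"slide":[-2.5,1,0],"turn":[0,0,0],"hand":0.5},{"slide":[-1.5,3,-0.3],"turn":[0.02,0,0],"hand":0.5},{"slide":[0,3.7,-0.3],"turn":[0.02,0,0],"hand":0.5},{"slide":[0,3.7,-0.4],"turn":[0,0,0],"hand":0.5},{"slide":[0,3.7,-0.4],"turn":[0,0,0],"hand":0.5},{"slide":[0,3.7,-0.4],"turn":[0,0,0],"hand":0.5},{"slide":[0,3,-0.3],"turn":[0,0,0],"hand":0.5},{"slide":[0,2,-0.3],"turn":[0,0,0],"hand":0.5}]'; python3 p.py 537 27 110 -1.2
```

```text
time_s: 4.87
tcp_pos: [0.563, -0.0284, 0.1048]
ee_rot: [-43.2, 89.6, -50.1]
contact_force: [-0.1, 0.5, -1.9]
finger_gap: 0.0101
t 4.87 tcp mm [563.  -28.4 104.8] gap 10.1 F [-0.1  0.5 -1.9]
turn tool rad [-0.1    0.005  0.005] slide now-axes cm [-0.56  5.18 -3.25] goal-axes cm [-0.52  5.48 -2.72]
tool y,z in world [[0.12, 0.993, -0.005], [0.993, -0.12, 0.005]] J7 92.7
```

```bash
python3 -m crank '[{"slide":[-0.2,2,-1],"turn":[-0.05,0,0.005],"hand":0.5},{"slide":[-0.2,2,-1],"turn":[-0.05,0.005,0],"hand":0.5},{"slide":[-0.1,1,-0.6],"turn":[0,0,0],"hand":0.5},{"slide":[0,0,0],"turn":[0,0,0],"hand":0.5},{"slide":[0,0,0],"turn":[0,0,0],"hand":0.5},{"slide":[0,0,0],"turn":[0,0,0],"hand":0.5}]'; python3 p.py 537 27 110 -1.2
```

```text
time_s: 5.37
tcp_pos: [0.5396, 0.032, 0.1094]
ee_rot: [106.9, 89.9, 106.2]
contact_force: [0.6, -1.1, -1.5]
finger_gap: 0.0099
t 5.37 tcp mm [539.6  32.  109.4] gap 9.9 F [ 0.6 -1.1 -1.5]
turn tool rad [ 0.01  -0.001 -0.002] slide now-axes cm [-0.06 -0.5  -0.25] goal-axes cm [-0.06 -0.51 -0.25]
tool y,z in world [[0.011, 1.0, 0.002], [1.0, -0.011, -0.001]] J7 91.5
```

```bash
python3 - <<'E'
from m import *
im,d=grab('side','side2');W=world('side',d);p=arm.get_state()['tcp_pos']
dz=p[2]-.0172; print('tcp',p,'exp bottom z',dz)
for k in range(4,16,2):
    P=blob(W,p[0],p[1],.04,dz+k/1000-.001,dz+k/1000+.001); 
    if len(P)>3: print(k,*rect(P))
cv2.imwrite('pics/c2.png',cv2.resize(im[150:300,230:430],(800,600),interpolation=cv2.INTER_CUBIC)[:,:,::-1])
E
```

```text
tcp [0.53974085 0.03143672 0.10942655] exp bottom z 0.09222654942172223
4 [527.6  20.2] [14.3 42.4] 55.4 med [523.7  15.8  96.3] mean [526.1  19.4  96.3] 20
6 [527.   19.9] [16.7 42.3] 52.5 med [523.3  16.5  98.6] mean [524.8  19.7  98.4] 14
8 [531.8  22.5] [24.4 40.3] 74.9 med [531.4  19.9 100.7] mean [532.2  21.3 100.6] 30
10 [532.8  28.3] [36.4 43. ] 48.5 med [529.4  24.3 102.4] mean [532.2  27.  102.4] 56
12 [533.3  28.3] [35.2 38.3] 51.5 med [530.2  26.7 103.7] mean [532.7  26.9 103.8] 40
14 [526.2  35. ] [27.2 16.9] 76.8 med [523.8  30.  106. ] mean [524.   31.5 105.9] 6
```

View pics/c2.png

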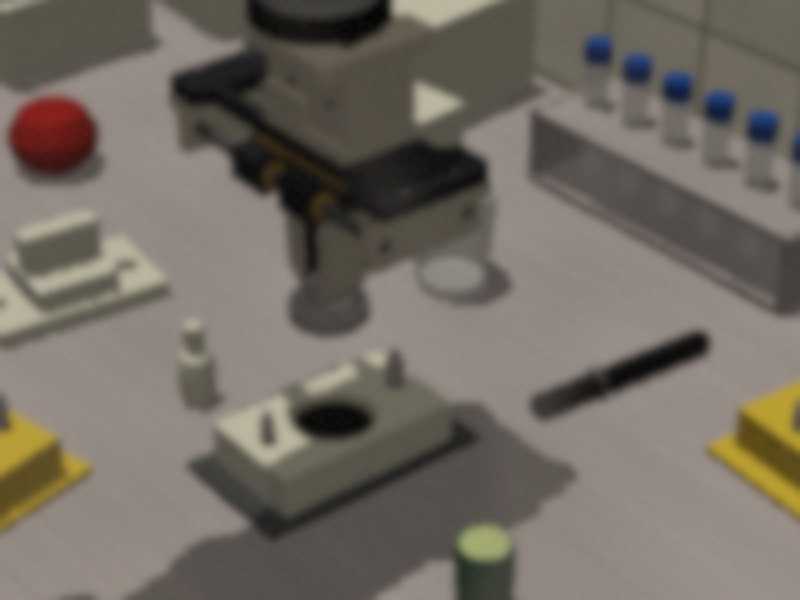

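```bash
python3 - <<'E'
from m import *
from scipy.optimize import least_squares
z=np.load('side2.npz');W=world('side',z['d']);p=arm.get_state()['tcp_pos'];dz=p[2]-.0172
P=blob(W,p[0]-.004,p[1]-.004,.03,dz+.001,dz+.0095); P=P[np.hypot(*(P[:,:2]-p[:2]).T)>.015]
f=least_squares(lambda c:np.hypot(P[:,0]-c[0],P[:,1]-c[1])-.023,p[:2]-.003,loss='soft_l1',f_scale=.001)
print('strainer circ',f.x*1000,len(P),np.abs(f.fun).mean()*1000,'rel tcp',(f.x-p[:2])*1000)
# base: recess & sides from the side view and top view
for n,t in(('side','side2'),('side','side0'),('top','top0')):
    W=world(n,np.load(t+'.npz')['d']); B=blob(W,.537,.027,.085,.005,.024)
    a=np.radians(-1.2); q=(W[...,:2]-[.537,.027])@np.array([[np.cos(a),-np.sin(a)],[np.sin(a),np.cos(a)]])
    t_=q[(abs(W[...,2]-.029)<.003)&(abs(q[...,0])<.07)&(abs(q[...,1])<.045)]*1000
    print(t,'top face local x',np.percentile(t_[:,0],[.5,99.5]),'y',np.percentile(t_[:,1],[.5,99.5]))
    for s in(1,-1):
        m=(W[...,2]>.034)&(W[...,2]<.06)&(np.hypot(q[...,0]-s*.046,q[...,1])<.012); print('dowel',s,(q[m]*1000).mean(0),m.sum())
E
```

```text
strainer circ [537.08198959  33.94248433] 71 1.428782012482955 rel tcp [-2.65886501  2.50576503]
side2 top face local x [-63.71246859  57.34480684] y [-35.16330098  37.14158103]
dowel 1 [40.64600416 -1.35739044] 38
dowel -1 [-50.16693523  -0.69820821] 18
side0 top face local x [-64.1643811   57.08501615] y [-35.23403318  37.20113069]
dowel 1 [41.36962393 -0.32079182] 32
dowel -1 [-50.3873865   -1.03579778] 18
top0 top face local x [-58.97825477  60.16120034] y [-34.92941051  34.36172046]
dowel 1 [45.69487943 -0.31582355] 26
dowel -1 [-45.28317837  -0.75271728] 12
```

```bash
python3 -m crank '[{"slide":[1.5,-0.4,-0.2],"turn":[0.01,0,0],"hand":0.5},{"slide":[1.5,-0.1,-0.1],"turn":[0,0,0],"hand":0.5},{"slide":[0.5,0,0],"turn":[0,0,0],"hand":0.5},{"slide":[0,0,0],"turn":[0,0,0],"hand":0.5},{"slide":[0,0,0],"turn":[0,0,0],"hand":0.5}]'; python3 p.py 536.8 26.2 40 -1.2
```

```text
time_s: 5.83
tcp_pos: [0.5393, 0.0188, 0.0741]
ee_rot: [-23.5, 89.8, -25.5]
contact_force: [-0.7, -0.9, -1.4]
finger_gap: 0.0097
t 5.83 tcp mm [539.3  18.8  74.1] gap 9.7 F [-0.7 -0.9 -1.4]
turn tool rad [-0.014  0.003  0.001] slide now-axes cm [ 3.41  0.74 -0.29] goal-axes cm [ 3.41  0.73 -0.27]
tool y,z in world [[0.035, 0.999, -0.001], [0.999, -0.035, 0.003]] J7 92.8
```

```bash
python3 -m crank '[{"slide":[0.3,0.5,-0.2],"turn":[-0.01,0,0],"hand":0.5},{"slide":[0.3,0.1,-0.1],"turn":[0,0,0],"hand":0.5},{"slide":[0,0,0],"turn":[0,0,0],"hand":0.5},{"slide":[0,0,0],"turn":[0,0,0],"hand":0.5}]'; python3 p.py 536.8 26.2 40 -1.2
```

```text
time_s: 6.17
tcp_pos: [0.5377, 0.0247, 0.0691]
ee_rot: [-12.6, 89.7, -14.0]
contact_force: [-0.1, -0.6, -0.9]
finger_gap: 0.0095
t 6.17 tcp mm [537.7  24.7  69.1] gap 9.5 F [-0.1 -0.6 -0.9]
turn tool rad [-0.004  0.005  0.001] slide now-axes cm [ 2.91  0.16 -0.11] goal-axes cm [ 2.91  0.15 -0.09]
tool y,z in world [[0.025, 1.0, -0.001], [1.0, -0.025, 0.005]] J7 92.7
```

```bash
python3 -m crank '[{"slide":[0.7,0.1,-0.1],"turn":[-0.003,0.005,0],"hand":0.5},{"slide":[0.7,0.05,0],"turn":[0,0,0],"hand":0.5},{"slide":[0.3,0,0],"turn":[0,0,0],"hand":0.5},{"slide":[0,0,0],"turn":[0,0,0],"hand":0.5},{"slide":[0,0,0],"turn":[0,0,0],"hand":0.5}]'; python3 p.py 536.8 26.2 40 -1.2
```

```text
time_s: 6.58
tcp_pos: [0.537, 0.0271, 0.0506]
ee_rot: [-54.8, 89.9, -56.0]
contact_force: [-0.3, -0.2, -1.4]
finger_gap: 0.0097
t 6.58 tcp mm [537.   27.1  50.6] gap 9.7 F [-0.3 -0.2 -1.4]
turn tool rad [0.    0.001 0.001] slide now-axes cm [ 1.06 -0.09 -0.02] goal-axes cm [ 1.06 -0.09 -0.02]
tool y,z in world [[0.021, 1.0, -0.001], [1.0, -0.021, 0.001]] J7 93.4
```

```bash
python3 -m crank '[{"slide":[0.4,-0.07,0],"turn":[0,0,0],"hand":0.5},{"slide":[0.3,0,0],"turn":[0,0,0],"hand":0.5},{"slide":[0.2,0,0],"turn":[0,0,0],"hand":0.5},{"slide":[0,0,0],"turn":[0,0,0],"hand":0.5}]'; python3 p.py 536.8 26.2 40 -1.2
```

```text
time_s: 6.92
tcp_pos: [0.537, 0.0261, 0.0407]
ee_rot: [-60.6, 89.9, -61.8]
contact_force: [0.7, 0.4, -0.2]
finger_gap: 0.0096
t 6.92 tcp mm [537.   26.1  40.7] gap 9.6 F [ 0.7  0.4 -0.2]
turn tool rad [-0.     0.001  0.001] slide now-axes cm [ 0.07  0.01 -0.02] goal-axes cm [ 0.07  0.01 -0.02]
tool y,z in world [[0.021, 1.0, -0.001], [1.0, -0.021, 0.001]] J7 93.8
```

```bash
python3 -m crank '[{"slide":[0.2,0,0],"turn":[0,0,0],"hand":0.5},{"slide":[0,0,0],"turn":[0,0,0],"hand":0.5},{"slide":[0,0,0],"turn":[0,0,0],"hand":3.5},{"slide":[0,0,0],"turn":[0,0,0],"hand":3.5},{"slide":[0,0,0],"turn":[0,0,0],"hand":3.5},{"slide":[-1,0,0],"turn":[0,0,0],"hand":3.5},{"slide":[-3,0,0],"turn":[0,0,0],"hand":3.5},{"slide":[-4,0,0],"turn":[0,0,0],"hand":3.5},{"slide":[-3,0,0],"turn":[0,0,0],"hand":4},{"slide":[-1,0,0],"turn":[0,0,0],"hand":4}]'; python3 p.py 506.5 275 130 -7
```

```text
time_s: 7.75
tcp_pos: [0.5347, 0.0253, 0.163]
ee_rot: [-153.2, 89.6, -154.5]
contact_force: [0.4, -0.1, 0.6]
finger_gap: 0.0396
t 7.75 tcp mm [534.7  25.3 163. ] gap 39.6 F [ 0.4 -0.1  0.6]
turn tool rad [ 0.1   -0.006  0.003] slide now-axes cm [ 3.25 24.91 -3.36] goal-axes cm [ 3.3  24.44 -5.84]
tool y,z in world [[0.023, 1.0, -0.003], [1.0, -0.023, -0.006]] J7 89.5
```

```bash
python3 -m crank '[{"slide":[0,2,-0.5],"turn":[0.05,0,0],"hand":4.5},{"slide":[0,3.5,-0.7],"turn":[0.05,0,0],"hand":4.5},{"slide":[0.3,3.7,-0.8],"turn":[0,0,0],"hand":4.5},{"slide":[0.5,3.7,-0.8],"turn":[0,0,0],"hand":4.5},{"slide":[0.5,3.7,-0.8],"turn":[0,0,0],"hand":4.5},{"slide":[0.5,3.5,-0.8],"turn":[0,0,0],"hand":4.5},{"slide":[0.5,2.2,-0.5],"turn":[0,0,0],"hand":4.5},{"slide":[0,0.5,-0.2],"turn":[0,0,0],"hand":4.5},{"slide":[0,0,0],"turn":[0,0,0],"hand":4.5},{"slide":[0,0,0],"turn":[0,0,0],"hand":4.5}]'; python3 p.py 506.5 275 60 -7; python3 - <<'E'
from m import *
im,d=grab('top','top3');W=world('top',d)
go=lambda n,*a:print(n,*rect(blob(W,*a)))
go('base',.5377,.0266,.085,.026,.0315);go('strdisc',.5377,.0266,.03,.0325,.038);go('bar',.5377,.0266,.03,.045,.058)
cv2.imwrite('pics/c3.png',cv2.resize(im[200:300,220:380],(800,500),interpolation=cv2.INTER_CUBIC)[:,:,::-1])
E
```

```text
time_s: 8.58
tcp_pos: [0.5131, 0.2652, 0.1535]
ee_rot: [20.3, 89.3, 12.6]
contact_force: [-0.0, -1.0, -0.5]
finger_gap: 0.0451
t 8.58 tcp mm [513.1 265.2 153.5] gap 45.1 F [-0.  -1.  -0.5]
turn tool rad [-0.013  0.011 -0.004] slide now-axes cm [ 9.34  0.84 -0.9 ] goal-axes cm [ 9.35  0.89 -0.78]
tool y,z in world [[0.135, 0.991, 0.004], [0.991, -0.135, 0.011]] J7 58.9
base [537.7  26.6] [ 69.9 120.1] 88.8 med [537.5  26.9  29.1] mean [537.2  26.7  29. ] 1071
strdisc [538.4  22.7] [54.1 49.6] 25.6 med [537.9  24.3  34.3] mean [537.7  25.   34.5] 202
bar [537.5  25.2] [25.6  8.6] 1.6 med [537.2  25.1  51.7] mean [537.4  25.1  51.4] 60
```

View pics/c3.png

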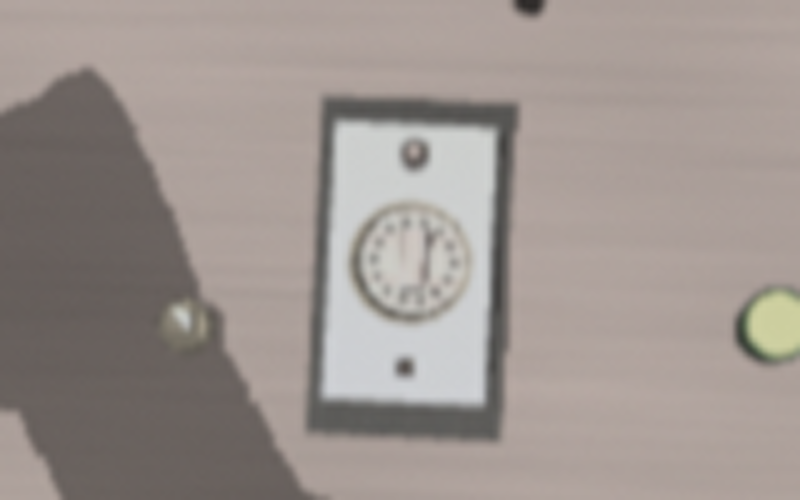

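The strainer lies flat in the recess: disc centred near (410,262) in the crop, dots visible, top at z 34.5 mm, about 1.5 mm off centre. Now the cover.

```bash
python3 -m crank '[{"slide":[2,0.7,-0.5],"turn":[-0.013,0.011,-0.004],"hand":4.5},{"slide":[2.5,0.3,-0.2],"turn":[0,0,0],"hand":4.5},{"slide":[1.5,0,0],"turn":[0,0,0],"hand":4.5},{"slide":[0,0,0],"turn":[0,0,0],"hand":4.5},{"slide":[0,0,0],"turn":[0,0,0],"hand":4.5}]'; python3 p.py 507 277 31 -6.9
```

```text
time_s: 9.05
tcp_pos: [0.5129, 0.2664, 0.096]
ee_rot: [4.2, 89.7, -3.6]
contact_force: [-0.1, 0.2, 1.0]
finger_gap: 0.0453
t 9.05 tcp mm [512.9 266.4  96. ] gap 45.3 F [-0.1  0.2  1. ]
turn tool rad [-0.015  0.006 -0.   ] slide now-axes cm [ 6.5   0.97 -0.76] goal-axes cm [ 6.5   0.98 -0.71]
tool y,z in world [[0.135, 0.991, 0.0], [0.991, -0.135, 0.006]] J7 60.3
```

```bash
python3 -m crank '[{"slide":[0.8,1,-0.7],"turn":[-0.015,0.006,0],"hand":4.5},{"slide":[0.8,0.5,-0.4],"turn":[0,0,0],"hand":4.5},{"slide":[0,0,0],"turn":[0,0,0],"hand":4.5},{"slide":[0,0,0],"turn":[0,0,0],"hand":4.5}]'; python3 p.py 507 277 31 -6.9
```

```text
time_s: 9.38
tcp_pos: [0.5056, 0.2821, 0.0819]
ee_rot: [40.7, 89.8, 33.6]
contact_force: [-0.1, -0.2, 0.9]
finger_gap: 0.0449
t 9.38 tcp mm [505.6 282.1  81.9] gap 44.9 F [-0.1 -0.2  0.9]
turn tool rad [-0.003  0.003 -0.002] slide now-axes cm [ 5.09 -0.5   0.18] goal-axes cm [ 5.09 -0.49  0.2 ]
tool y,z in world [[0.123, 0.992, 0.002], [0.992, -0.123, 0.003]] J7 59.8
```

```bash
python3 -m crank '[{"slide":[1.2,-0.3,0.1],"turn":[0,0.003,0],"hand":4.5},{"slide":[1.2,-0.1,0.05],"turn":[0,0,0],"hand":4.5},{"slide":[0.6,0,0],"turn":[0,0,0],"hand":4.5},{"slide":[0,0,0],"turn":[0,0,0],"hand":4.5},{"slide":[0,0,0],"turn":[0,0,0],"hand":4.5}]'; python3 p.py 507 277 31 -6.9
```

```text
time_s: 9.8
tcp_pos: [0.507, 0.2777, 0.0491]
ee_rot: [84.2, 89.8, 77.2]
contact_force: [-0.7, -0.3, 0.1]
finger_gap: 0.0447
t 9.8 tcp mm [507.  277.7  49.1] gap 44.7 F [-0.7 -0.3  0.1]
turn tool rad [-0.002  0.    -0.003] slide now-axes cm [ 1.81 -0.08  0.01] goal-axes cm [ 1.81 -0.07  0.01]
tool y,z in world [[0.122, 0.992, 0.003], [0.992, -0.122, 0.0]] J7 61.3
```

```bash
python3 -m crank '[{"slide":[0.8,-0.05,0],"turn":[0,0,-0.003],"hand":4.5},{"slide":[0.6,0,0],"turn":[0,0,0],"hand":4},{"slide":[0.3,0,0],"turn":[0,0,0],"hand":3},{"slide":[0,0,0],"turn":[0,0,0],"hand":0.8},{"slide":[0,0,0],"turn":[0,0,0],"hand":0.8},{"slide":[0,0,0],"turn":[0,0,0],"hand":0.8},{"slide":[0,0,0],"turn":[0,0,0],"hand":0.8},{"slide":[0,0,0],"turn":[0,0,0],"hand":0.8}]'; python3 p.py 507 277 31 -6.9
```

```text
time_s: 10.47
tcp_pos: [0.5069, 0.277, 0.0301]
ee_rot: [-93.5, 89.9, -100.6]
contact_force: [0.3, 0.5, -2.4]
finger_gap: 0.0156
t 10.47 tcp mm [506.9 277.   30.1] gap 15.6 F [ 0.3  0.5 -2.4]
turn tool rad [-0.003 -0.     0.001] slide now-axes cm [-0.09  0.    0.01] goal-axes cm [-0.09  0.    0.01]
tool y,z in world [[0.123, 0.992, -0.001], [0.992, -0.123, -0.0]] J7 61.6
```

Rib gripped (15.6 mm). Lifting and carrying over the dropper at a clear height.

```bash
python3 -m crank '[{"slide":[-1.5,0,0],"turn":[0,0,0],"hand":0.8},{"slide":[-3,0,0],"turn":[0,0,0],"hand":0.8},{"slide":[-3,0,0],"turn":[0,0,0],"hand":0.8},{"slide":[-2.5,-1,0.2],"turn":[0,0,0],"hand":0.8},{"slide":[-1,-2.5,0.6],"turn":[-0.05,0,0],"hand":0.8},{"slide":[0,-3.3,0.5],"turn":[-0.05,0,0],"hand":0.8},{"slide":[0,-3.3,0.4],"turn":[0,0,0],"hand":0.8},{"slide":[0,-3.3,0.4],"turn":[0,0,0],"hand":0.8},{"slide":[0,-3,0.4],"turn":[0,0,0],"hand":0.8},{"slide":[0,-2,0.3],"turn":[0,0,0],"hand":0.8}]'; python3 p.py 537.6 27.6 125 -1.2
```

```text
time_s: 11.3
tcp_pos: [0.5248, 0.0924, 0.1459]
ee_rot: [99.3, 89.9, 99.1]
contact_force: [0.6, -1.4, -2.3]
finger_gap: 0.016
t 11.3 tcp mm [524.8  92.4 145.9] gap 16.0 F [ 0.6 -1.4 -2.3]
turn tool rad [ 0.017 -0.    -0.001] slide now-axes cm [ 2.08 -6.47  1.31] goal-axes cm [ 2.09 -6.45  1.42]
tool y,z in world [[0.004, 1.0, 0.001], [1.0, -0.004, -0.0]] J7 83.2
```

```bash
python3 -m crank '[{"slide":[0.2,-2.2,0.5],"turn":[0.01,0,0],"hand":0.8},{"slide":[0.5,-2,0.4],"turn":[0.005,0,0],"hand":0.8},{"slide":[0.3,-0.6,0.1],"turn":[0,0,0],"hand":0.8},{"slide":[0,0,0],"turn":[0,0,0],"hand":0.8},{"slide":[0,0,0],"turn":[0,0,0],"hand":0.8},{"slide":[0,0,0],"turn":[0,0,0],"hand":0.8}]'; python3 p.py 537.6 27.6 90 -1.2
```

```text
time_s: 11.8
tcp_pos: [0.5337, 0.0363, 0.1365]
ee_rot: [32.9, 90.0, 31.3]
contact_force: [0.4, -0.0, -1.6]
finger_gap: 0.0158
t 11.8 tcp mm [533.7  36.3 136.5] gap 15.8 F [ 0.4 -0.  -1.6]
turn tool rad [-0.007  0.    -0.   ] slide now-axes cm [ 4.65 -0.86  0.41] goal-axes cm [ 4.65 -0.86  0.4 ]
tool y,z in world [[0.028, 1.0, 0.0], [1.0, -0.028, 0.0]] J7 88.7
```

```bash
python3 -m crank '[{"slide":[1,-0.7,0.4],"turn":[-0.007,0,0],"hand":0.8},{"slide":[1.3,-0.3,0.1],"turn":[0,0,0],"hand":0.8},{"slide":[0.6,0,0],"turn":[0,0,0],"hand":0.8},{"slide":[0,0,0],"turn":[0,0,0],"hand":0.8},{"slide":[0,0,0],"turn":[0,0,0],"hand":0.8}]'; python3 p.py 537.6 27.6 90 -1.2
```

```text
time_s: 12.22
tcp_pos: [0.5387, 0.0345, 0.1075]
ee_rot: [74.6, 89.8, 74.0]
contact_force: [0.4, 0.2, -2.1]
finger_gap: 0.0155
t 12.22 tcp mm [538.7  34.5 107.5] gap 15.5 F [ 0.4  0.2 -2.1]
turn tool rad [ 0.011  0.001 -0.004] slide now-axes cm [ 1.74 -0.7  -0.11] goal-axes cm [ 1.75 -0.69 -0.1 ]
tool y,z in world [[0.01, 1.0, 0.004], [1.0, -0.01, 0.001]] J7 91.2
```

```bash
python3 - <<'E'
from m import *
im,d=grab('side','side4');W=world('side',d);p=arm.get_state()['tcp_pos'];b=p[2]-.0301
print('tcp',p*1000,'underside',b*1000)
P=blob(W,p[0],p[1],.085,b+.008,b+.0135);print('flange top',*rect(P))
a=np.radians(-1.2);Rm=np.array([[np.cos(a),-np.sin(a)],[np.sin(a),np.cos(a)]])
q=(P[:,:2]-p[:2])@Rm*1000; print('flange rel tcp x',np.percentile(q[:,0],[.5,99.5]),'y',np.percentile(q[:,1],[.5,99.5]))
cv2.imwrite('pics/c4.png',cv2.resize(im[150:300,230:430],(800,600),interpolation=cv2.INTER_CUBIC)[:,:,::-1])
E
```

```text
tcp [538.732454    34.71642409 107.53464931] underside 77.43464931480572
flange top [534.2  35.6] [ 75.7 120.6] 89.4 med [503.5  21.4  87.6] mean [520.2  26.4  87.7] 468
flange rel tcp x [-64.69624756  55.50243638] y [-36.64388288  35.53086091]
```

View pics/c4.png

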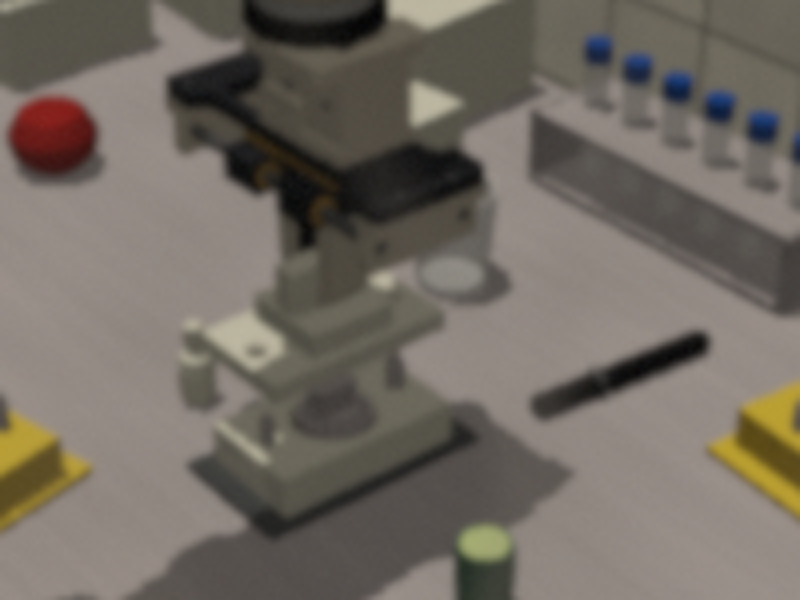

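The level cover hangs above both dowels and the strainer's bar stands up in the recess. Both cameras put the target TCP near (538,28).

```bash
python3 -m crank '[{"slide":[0.3,-0.5,-0.05],"turn":[0.011,0,-0.003],"hand":0.8},{"slide":[0.4,-0.2,0],"turn":[0,0,0],"hand":0.8},{"slide":[0,0,0],"turn":[0,0,0],"hand":0.8},{"slide":[0,0,0],"turn":[0,0,0],"hand":0.8}]'; python3 p.py 538 28 70 -1.2
```

```text
time_s: 12.6
tcp_pos: [0.5387, 0.0285, 0.1013]
ee_rot: [27.4, 89.8, 26.2]
contact_force: [0.1, -0.7, -2.6]
finger_gap: 0.0156
t 12.6 tcp mm [538.7  28.5 101.3] gap 15.6 F [ 0.1 -0.7 -2.6]
turn tool rad [ 0.001  0.003 -0.002] slide now-axes cm [ 3.13 -0.06 -0.08] goal-axes cm [ 3.13 -0.06 -0.07]
tool y,z in world [[0.02, 1.0, 0.002], [1.0, -0.02, 0.003]] J7 91.4
```

```bash
python3 -m crank '[{"slide":[0.5,-0.04,-0.06],"turn":[0,0.003,-0.002],"hand":0.8},{"slide":[0.5,0,0],"turn":[0,0,0],"hand":0.8},{"slide":[0.3,0,0],"turn":[0,0,0],"hand":0.8},{"slide":[0,0,0],"turn":[0,0,0],"hand":0.8},{"slide":[0,0,0],"turn":[0,0,0],"hand":0.8}]'; python3 p.py 538 28 70 -1.2
```

```text
time_s: 13.02
tcp_pos: [0.5382, 0.0279, 0.0871]
ee_rot: [-81.7, 90.0, -82.9]
contact_force: [0.4, 0.1, -2.0]
finger_gap: 0.0159
t 13.02 tcp mm [538.2  27.9  87.1] gap 15.9 F [ 0.4  0.1 -2. ]
turn tool rad [0. 0. 0.] slide now-axes cm [ 1.71  0.01 -0.02] goal-axes cm [ 1.71  0.01 -0.02]
tool y,z in world [[0.021, 1.0, -0.0], [1.0, -0.021, 0.0]] J7 91.8
```

```bash
python3 -m crank '[{"slide":[0.4,0,0],"turn":[0,0,0],"hand":0.8},{"slide":[0.4,0,0],"turn":[0,0,0],"hand":0.8},{"slide":[0.3,0,0],"turn":[0,0,0],"hand":0.8},{"slide":[0,0,0],"turn":[0,0,0],"hand":0.8}]'; python3 p.py 538 28 65 -1.2
```

```text
time_s: 13.35
tcp_pos: [0.5383, 0.028, 0.075]
ee_rot: [-61.0, 90.0, -62.2]
contact_force: [0.1, 0.1, -2.2]
finger_gap: 0.0158
t 13.35 tcp mm [538.3  28.   75. ] gap 15.8 F [ 0.1  0.1 -2.2]
turn tool rad [0. 0. 0.] slide now-axes cm [ 1.   -0.   -0.03] goal-axes cm [ 1.   -0.   -0.03]
tool y,z in world [[0.021, 1.0, -0.0], [1.0, -0.021, 0.0]] J7 92.2
```

Dowel tips are in both holes without contact force. Lowering on.

```bash
python3 -m crank '[{"slide":[0.35,0,0],"turn":[0,0,0],"hand":0.8},{"slide":[0.35,0,0],"turn":[0,0,0],"hand":0.8},{"slide":[0.2,0,0],"turn":[0,0,0],"hand":0.8},{"slide":[0,0,0],"turn":[0,0,0],"hand":0.8}]'; python3 p.py 538 28 60 -1.2
```

```text
time_s: 13.68
tcp_pos: [0.5383, 0.028, 0.0648]
ee_rot: [-78.4, 90.0, -79.6]
contact_force: [-0.4, 0.4, -2.5]
finger_gap: 0.0156
t 13.68 tcp mm [538.3  28.   64.8] gap 15.6 F [-0.4  0.4 -2.5]
turn tool rad [0. 0. 0.] slide now-axes cm [ 0.48  0.   -0.03] goal-axes cm [ 0.48  0.   -0.03]
tool y,z in world [[0.021, 1.0, -0.0], [1.0, -0.021, 0.0]] J7 92.6
```

```bash
python3 -m crank '[{"slide":[0.25,0,0],"turn":[0,0,0],"hand":0.8},{"slide":[0.25,0,0],"turn":[0,0,0],"hand":0.8},{"slide":[0.25,0,0],"turn":[0,0,0],"hand":0.8}]'; python3 p.py 538 28 60 -1.2
```

```text
time_s: 13.93
tcp_pos: [0.539, 0.028, 0.0592]
ee_rot: [22.7, 89.9, 21.5]
contact_force: [-9.9, 0.8, 39.5]
finger_gap: 0.0158
t 13.93 tcp mm [539.   28.   59.2] gap 15.8 F [-9.9  0.8 39.5]
turn tool rad [-0.     0.002 -0.001] slide now-axes cm [-0.08 -0.   -0.1 ] goal-axes cm [-0.08 -0.   -0.1 ]
tool y,z in world [[0.021, 1.0, 0.001], [1.0, -0.021, 0.002]] J7 92.9
```

```bash
python3 -m crank '[{"slide":[0.15,0,-0.05],"turn":[0,0,0],"hand":0.8},{"slide":[0.15,0,-0.03],"turn":[0,0,0],"hand":0.8},{"slide":[0.15,0,-0.02],"turn":[0,0,0],"hand":0.8},{"slide":[0.15,0,-0.02],"turn":[0,0,0],"hand":0.8}]'; python3 p.py 538 28 60 -1.2
```

```text
time_s: 14.27
tcp_pos: [0.5392, 0.0281, 0.0592]
ee_rot: [34.2, 89.6, 33.0]
contact_force: [-5.6, 0.1, 20.4]
finger_gap: 0.0157
t 14.27 tcp mm [539.2  28.1  59.2] gap 15.7 F [-5.6  0.1 20.4]
turn tool rad [-0.     0.006 -0.004] slide now-axes cm [-0.08 -0.01 -0.12] goal-axes cm [-0.08 -0.01 -0.12]
tool y,z in world [[0.021, 1.0, 0.004], [1.0, -0.021, 0.006]] J7 93.1
```

```bash
python3 - <<'E'
from m import *
im,d=grab('side','side5');s=arm.get_state();print(s['time_s'],s['contact_force'],s['tcp_pos'],s['wrist_torque'])
W=world('side',d)
for z0,z1 in((.036,.046),(.052,.062)):print(*rect(blob(W,.5335,.028,.085,z0,z1)))
for _ in range(8): imaging.get_image('top')
s=arm.get_state();print(s['time_s'],s['contact_force'],s['tcp_pos'],s['finger_gap'])
cv2.imwrite('pics/c5.png',cv2.resize(im[150:300,230:430],(800,600),interpolation=cv2.INTER_CUBIC)[:,:,::-1])
E
```

```text
14.3167 [-6.583155    0.68311542 21.43074571] [0.53921215 0.02800601 0.05916966] [-0.24328232  1.70540235  0.01350753]
[534.4  28.8] [ 75.6 126. ] 88.8 med [505.1  10.8  40.5] mean [519.1  17.1  40.5] 576
[534.3  27.8] [57.8 58.3] 87.9 med [524.5  12.6  56. ] mean [527.4  15.6  56.1] 216
14.7167 [-7.33340766  0.32757941 21.56135624] [0.53919313 0.02805188 0.05915248] 0.015893931998287442
```

View pics/c5.png

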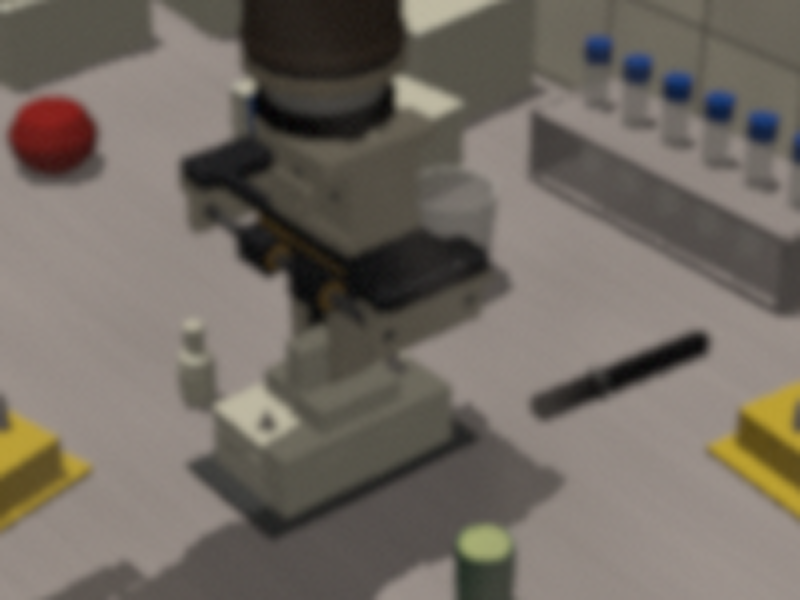

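The cover sits flush on the base with both dowels through it. The push holds steady at about 21 N, and the flange top is at 42 mm after allowing for the side camera's bias. Handing in.

```bash
python3 -c "
from workcell import workorder,arm
workorder.job_done(); s=arm.get_state(); print(s['time_s'],s['contact_force'],s['tcp_pos'],s['finger_gap'])"
```

```text
the job is handed in; nothing more can be done
the job is handed in; nothing more can be done
```

I set the strainer in the recess and let go of it, then lowered the cover over both dowels and pressed it shut. The job was handed in at about 14.7 s with the gripper still holding the rib; it gave no verdict.

**Strainer:** it lies flat, top at z 34.5 mm, bar up, about 1.5 mm off centre.

**Cover:** it went down with no contact force at the dowel tips. The flange top sits about 42 mm up (side camera 40.5 mm, corrected for its bias), where it should be when shut. The tool was 0.9 mm below the height expected from the grasp, and it tilts about 7 mrad.

**Push:** it read 20–21.5 N upwards over the last 0.45 s, well above the 8–9 N needed, with a sideways load of 6–7 N. The force on the strainer and the seal travel cannot be read directly, so I infer them from the push and the closed height.

**Disagreements:** the side camera read 3–5 mm lower in x than the top camera. I worked from relative positions and the gripper's own centring.

**Other things:** I saw nothing else on the table disturbed in the final crop. I did not check each bystander's position by measurement.

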